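Tip the specimen blocks from the tray into the return tub

ROBOT

A 6-joint arm with a two-finger parallel gripper is mounted at the origin on the work surface. World frame = base frame: x ahead of the robot, y to its left, z up, the work surface at z = 0. Lengths are in mm, angles in rad, forces in N, time in s.
With the tool pointing down it reaches from about 250 to 725 mm from the base axis. Payload 4 kg.
Tool frame: the origin (TCP) lies on the centre line of the jaws, within the pads' length; the fingertips stand 14 mm ahead of it and the grasp point (between the pads) lies 5 mm behind it; z points along the fingers, y is the line along which they close (so a half turn about z gives the same grasp; the last joint's range is limited). The gripper opens to 85 mm and grips with 20 to 120 N. Pads are 22 mm wide; open, the fingers measure 114 mm over their backs; the gripper's body (76 mm by 85 mm) begins 54 mm behind the grasp point. The pads swing forward as they close: fully open they stand 13 mm farther back than shut.
Start: joints at [1.205, 0.241, 0.005, 1.335, 0, 1.571], TCP at [178.846, 466.919, 207.506] pointing down, gripper open.
Joint ranges: [-2.72, 2.72], [-1.05, 1.87], [-1.09, 1.28], [-1.99, 2.15], [-1.42, 1.44], [-3.14, 3.14]. Speed limits (rad/s): [2.79, 2.79, 3.14, 3.14, 3.14, 3.14].

INTERFACE

Orientations are given as a unit quaternion [x, y, z, w].
In Python, from cell import * gives the robot as it stands. The module is installed in compiled form; this text tells all that it offers.
- The arm moves only by the tool jog_arm, never from a script. Its argument "motion" is text: rows parted by semicolons, each of 4 numbers parted by spaces: the shift along the tool's x, y, z in m, then the turn about the tool's z in degrees. In form: dx dy dz spin; .... A call has 1 to 8 rows; each row shifts and turns the commanded pose from where the row before left it, along the tool's axes as they then stand; what a row does not reach is not made up. A row lasts 1/12 s, in which the tool goes at most 41.7 mm and 7.16 degrees, less where a joint would pass 70% of its speed; a pose out of reach is approached as far as the arm can. A call with a gripper value outside its range is refused whole. "fingers" is the closure, from 0 (fully open) to 1 (shut), set as the call begins (left out, the last holds). The fingers move at their own pace and stop on an object; "grip_force" is the grip in N (left out, the last holds). Time passes only in rows, so rows that do not move let the fingers close. It gives the time, the measured TCP pose, the force, the opening and the grip force at its end, in the units of the state.
- get_obs(): the state, without advancing time (a new reading comes with each control period).
- capture(name): name is "scene" or "top" or "wrist"; returns the picture (480x640x3 uint8, blue, green, red); there is no depth.
- calibration(name): a dict with "fovy" (degrees; the focal length in pixels is half the picture's height over the tangent of half this angle, whatever the lens; pixels are square), "cx", "cy" (the principal point, pixels), "R" (3x3) and "t" (3): a world point X has camera coordinates R X + t. Camera axes: x right, y down, z forward; pixel columns grow to the right and rows downward; lengths in mm; the calibration is good to about 2 mm. A picture is of the moment at which its call begins: read the wrist's pose just before it. calibration takes no time and is no camera call; for the wrist camera it gives the pose at the moment of the call.
- close_job(): hands the job in; it is judged then, once.
The state is a dict: "t": time; "joint_pos": joint angles; "joint_velocities": joint speeds; "effort": joint torques, N m; "tool_pos": TCP position; "eef_rot": TCP orientation; "contact_force": force on the tool from outside, world axes, zero at the start; "wrist_torque": the same for the moment, N m; "opening": finger opening in mm; "finger_force": force on a finger pad.
Only numpy, scipy, OpenCV 4.12 (cv2) and the standard library are available. Lean on these libraries where they do the work, as an engineer would, in place of code of your own. Each camera call takes 0.05 s, during which the arm holds its last target. There are 200 camera calls.

TASK

Tidy up after the microscopy class: lift the steel tray by its upright grip, keeping it level with both amber blocks on it, carry it to the square grey tub, and tip its open end down low over the tub so that both blocks slide into the tub. Then set the empty tray back flat on the table and let go, leaving the tub standing where it was.

Things in the scene. Friction and masses are not known exactly. Their poses are not given: they have to be found in the camera images.
- tray_grip (a point): Point on the black upright grip of the loose steel tray (0.3 kg), 70 mm above its underside. Pan 150 (x) x 110 mm (y), floor 4 mm; walls 18 mm high at both sides and back (+x); the -x end is open, no lip. Grip: plate 12 mm thick (x), 34 mm wide (y), top 86 mm up; pinch its two x faces. x: open end to back, z up. From here the open edge is 105 mm to -x, 70 mm down; the back 45 mm to +x.
- block_a_mid (a point): Centre of one of two alike amber resin blocks, 26 x 34 x 22 mm high (x, y, z), 25 g, loose on the tray between grip and open end, on the tray's +y side; centre 11 mm above its underside. Slippery on the steel: they slide off when the tray is tipped 30 degrees or more, and stay put below 10 degrees.
- block_b_mid (a point): Centre of the other amber resin block, the same size, on the tray's -y side.
- tub: Return tub: open-topped square grey plastic box, 170 x 170 mm outside, 60 mm high, walls and floor 5 mm, loose, 0.6 kg. Origin at the centre of its underside, z up, x and y along its sides. Not to be confused with the round white bowl, 130 mm across and 45 mm high; tray, tub and bowl change places.
Mind the look-alikes: they are no part of the job. Several things look just like the part that bears tray_grip: the one meant starts farthest from the robot's base.

How it is judged:
By the outcome, as a careful person would: the job done as asked, in the order asked, and still so for the second after the job is handed in, with the robot touching nothing.
It also fails if it takes over 54 s, if anything falls off the work surface, if the arm or the gripper's body presses on something with over 40 N, if the wrist force passes 120 N, or if a joint passes its speed limit or range.

## Working session

There is one attempt and no reset: what is moved stays moved. The work goes in short steps, Python scripts to look and compute and a tool call to move; the robot and the scene stay as the last step left them, time stands still between calls to the robot, and variables do not carry over. Pictures are saved under pics/ and viewed, at most 13 in all, crops included, and the job is handed in when it is done.

Besides the shell and the picture viewer there is one more tool, called after "Call:" as a command line: name --argument value ..., lists and objects as JSON in quotes. jog_arm: Moves the arm, as the interface text tells. Its arguments: {"type":"object","properties":{"motion":{"type":"string"},"fingers":{"type":"number"},"grip_force":{"type":"number"}},"required":["motion"]}

```bash
mkdir -p pics; python3 - <<'E'
from cell import *
import cv2
o=get_obs();print(o)
for n in("scene","top"):
    cv2.imwrite(f"pics/{n}1.png",capture(n));c=calibration(n);print(n,c)
E
```

```text
{'t': 0.0, 'joint_pos': array([1.20499097e+00, 2.41427792e-01, 3.77522659e-03, 1.33524113e+00,
       5.49966074e-06, 1.57077689e+00]), 'joint_velocities': array([ 2.09270267e-04, -1.32816062e-03,  1.03659786e-03, -2.31134473e-04,
        5.57708305e-04,  6.41904569e-05]), 'effort': array([-5.51894736e-04, -3.72321761e+01,  2.52405399e+01,  1.70817092e-02,
       -1.83245197e-04, -2.24597557e-06]), 'tool_pos': array([178.60788991, 466.28902994, 206.62510246]), 'eef_rot': array([ 1.81874942e-01,  9.83321110e-01, -1.03069198e-03, -1.93453846e-04]), 'contact_force': array([ 0.67421686, -0.21022821,  0.16818132]), 'wrist_torque': array([0.01416553, 0.0131511 , 0.00331132]), 'finger_force': 0.0, 'opening': 85.38181774021584}
scene {'fovy': 54.047130182763254, 'cx': 319.83354515095044, 'cy': 239.58158867027367, 'R': array([[ 0.15820589,  0.98708717, -0.02509592],
       [ 0.48971094, -0.10050788, -0.86607238],
       [-0.85741127,  0.12472801, -0.49928833]]), 't': array([ -53.72645869, -130.78992501, 1358.4941873 ])}
top {'fovy': 47.169642320437276, 'cx': 318.0772904052059, 'cy': 235.27835860277085, 'R': array([[-0.0095794 , -0.9998664 , -0.01324437],
       [-0.98106584,  0.01195982, -0.1933049 ],
       [ 0.19343748,  0.01114185, -0.98104934]]), 't': array([  5.62780427, 431.88684671, 854.54287289])}
```

View pics/scene1.png

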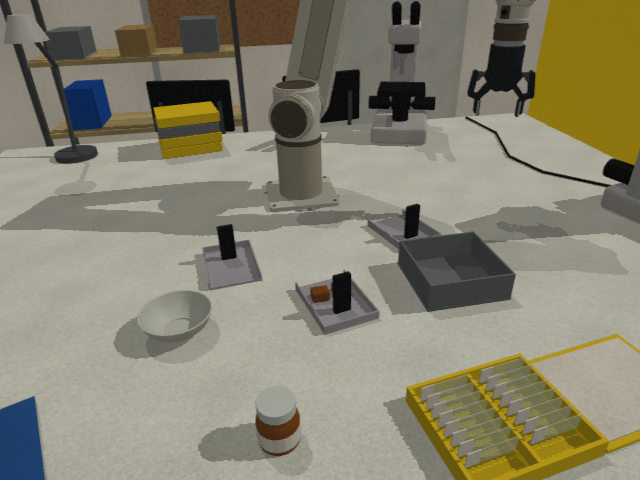

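View pics/top1.png

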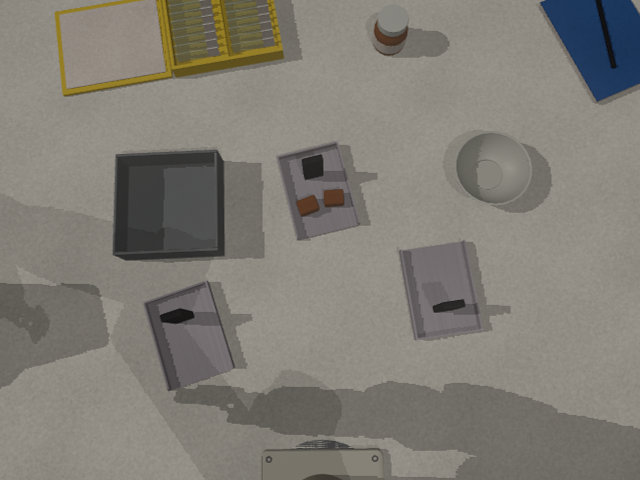

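Three trays have a grip that could be the one meant. In the top view they are at (313,167), (177,316) and (449,306). The one at (313,167) holds both amber blocks and is farthest from the base at about (320,470), so I choose it. The tub is at (168,205) and the bowl at (493,168). I'll check the choice in one enlarged crop.

```bash
python3 - <<'E'
import cv2
a=cv2.imread("pics/top1.png")[130:250,260:380];b=cv2.imread("pics/scene1.png")[260:340,285:385]
import numpy as np
A=cv2.resize(a,(400,400),interpolation=3);B=cv2.resize(b,(400,320),interpolation=3)
o=np.zeros((400,800,3),np.uint8);o[:,:400]=A;o[:320,400:]=B
cv2.imwrite("pics/crop1.png",o)
E
```

```text
(no output)
```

View pics/crop1.png

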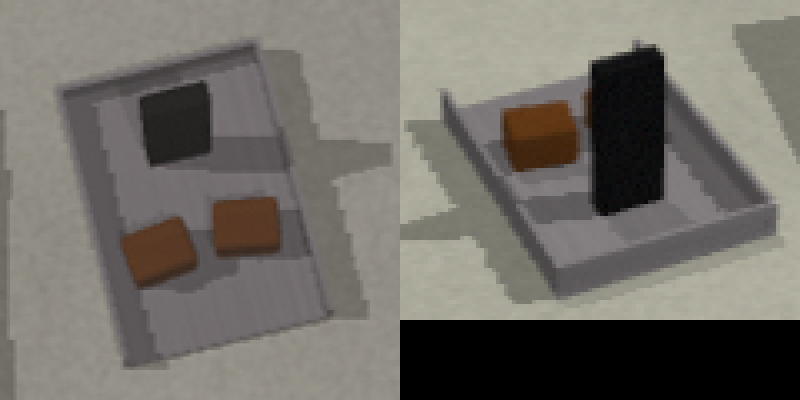

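The crop confirms the choice: the grip is at crop (177,92), with the blocks at (160,250) and (246,225). The back wall corners are at (57,90) and (258,42), and the open-end corners at (127,366) and (332,318).

```bash
cat > h.py <<'E'
from cell import *
import numpy as np, cv2
from scipy.optimize import least_squares
def proj(n,P,c=None):
    c=c or calibration(n);f=240/np.tan(np.radians(c["fovy"]/2));q=np.asarray(P)@c["R"].T+c["t"]
    return f*q[:,:2]/q[:,2:]+[c["cx"],c["cy"]]
def back(n,uv,z,c=None):
    c=c or calibration(n);f=240/np.tan(np.radians(c["fovy"]/2))
    d=c["R"].T@np.array([(uv[0]-c["cx"])/f,(uv[1]-c["cy"])/f,1]);C=-c["R"].T@c["t"]
    return C+d*(z-C[2])/d[2]
def fit(obs,x0):  # obs: (cam, local points, pixels)
    def res(p):
        s,k=np.sin(p[2]),np.cos(p[2]);r=[]
        for n,L,uv in obs:
            L=np.array(L,float);W=np.c_[p[0]+k*L[:,0]-s*L[:,1],p[1]+s*L[:,0]+k*L[:,1],L[:,2]]
            r.append(proj(n,W)-uv)
        return np.concatenate(r).ravel()
    s=least_squares(res,x0);return s.x,s.fun.reshape(-1,2).round(1)
E
python3 - <<'E'
from h import *
c=lambda u,v:(260+.3*u,130+.3*v)
s=lambda u,v:(285+.25*u,260+.25*v)
for n in("top","scene"):
    k=calibration(n);print(n,"cam",(-k["R"].T@k["t"]).round())
top=("top",[(45,55,18),(45,-55,18),(-105,55,18),(-105,-55,18)],[c(57,90),c(258,42),c(127,366),c(332,318)])
sc=("scene",[(45,55,18),(45,-55,18)],[s(553,268)if 0 else s(155,268),s(377,205)])
sc=("scene",[(45,55,18),(45,-55,18)],[s(377,205),s(155,268)])
g=back("top",c(177,92),86)
for o in([top],[sc],[top,sc]):
    p,r=fit(o,[g[0],g[1],0.2]);print(p.round(3),np.degrees(p[2]).round(1),r.tolist())
print("grip top",g.round(1),"r",np.hypot(*g[:2]))
for q in((160,245),(246,222)):print("blk",back("top",c(*q),26).round(1))
t=("top",[(85,85,60),(85,-85,60),(-85,-85,60),(-85,85,60)],[(116,152),(221,151),(224,256),(113,257)])
t2=("scene",[(-85,-85,60),(-85,85,60),(85,85,60),(85,-85,60)],[(399,248),(474,235),(512,270),(430,288)])
for o in([t],[t2],[t,t2]):
    p,r=fit(o,[450,200,0]);print("tub",p.round(3),r.tolist())
E
```

```text
top cam [258.  -9. 922.]
scene cam [1237. -130.  564.]
[5.43527e+02 7.62400e+00 2.34000e-01] 13.4 [[-0.5, 0.4], [0.9, -0.1], [-1.2, 0.5], [0.9, -0.8]]
[5.49238e+02 8.41200e+00 2.22000e-01] 12.7 [[0.1, -0.1], [-0.1, 0.1]]
[5.44563e+02 7.91400e+00 2.34000e-01] 13.4 [[-0.7, -0.2], [0.8, -0.6], [-1.4, -0.2], [0.7, -1.4], [-0.8, -1.9], [-0.4, -1.5]]
grip top [549.6   7.2  86. ] r 549.661796795888
blk [489.8  17.5  26. ]
blk [501.2 -26.   26. ]
tub [4.84488e+02 2.42935e+02 2.00000e-02] [[2.4, 3.0], [0.0, 0.6], [-3.4, -2.8], [1.1, -0.4]]
tub [4.96546e+02 2.43325e+02 5.40000e-02] [[-2.0, -5.7], [-2.6, -2.8], [3.8, 5.2], [0.2, 0.4]]
tub [4.87310e+02 2.44514e+02 3.10000e-02] [[1.0, 1.9], [-1.4, -1.5], [-3.8, -5.1], [0.8, -1.6], [-2.2, -8.5], [-2.6, -4.5], [1.4, 3.1], [-2.5, -3.1]]
```

The jog rows only shift the tool and turn it about its own z, so with the tool pointing down the tray can't be tipped. Passing the reach limit may tilt the tool, since unreached motion is not made up. I'll try that in free space at azimuth ~103°, which is square to the tray's x. If the tool can be tilted there, spinning it will tip the tray.

Call:
jog_arm --motion "0.041 0 0 0;0.041 0 0 0;0.041 0 0 0;0.041 0 0 0;0.041 0 0 0;0.041 0 0 0;0.041 0 0 0;0.041 0 0 0" --fingers 0

```text
t: 0.77
tool_pos: [-129.4, 584.2, 207.0]
eef_rot: [0.182, 0.983, -0.0, 0.0]
contact_force: [-0.1, 0.6, -0.4]
opening: 85.6
finger_force: 0.0
```

Call:
jog_arm --motion "0.022 0.034 0 0;0.022 0.034 0 0;0.022 0.034 0 0;0.022 0.034 0 0;0.022 0.034 0 0;0.022 0.034 0 0;0.022 0.034 0 0;0.022 0.034 0 0"

```text
t: 1.43
tool_pos: [-174.6, 808.5, 171.4]
eef_rot: [0.182, 0.983, 0.03, -0.012]
contact_force: [0.0, 0.9, -0.3]
opening: 85.7
finger_force: 0.0
```

Call:
jog_arm --motion "0.01 0.015 -0.037 0;0.01 0.015 -0.037 0;0.01 0.015 -0.037 0;0.01 0.015 -0.037 0;0.01 0.015 -0.037 0;0.01 0.015 -0.037 0;0.01 0.015 -0.037 0;0.01 0.015 -0.037 0"

```text
t: 2.1
tool_pos: [-165.5, 760.6, 392.9]
eef_rot: [0.18, 0.975, 0.119, -0.05]
contact_force: [-0.8, -0.5, 0.3]
opening: 85.3
finger_force: 0.0
```

```bash
cat > st.py <<'E'
from h import *
from scipy.spatial.transform import Rotation as Ro
o=get_obs();R=Ro.from_quat(o["eef_rot"]).as_matrix();z=R[:,2]
print("t",o["t"],"p",o["tool_pos"].round(1),"r",np.hypot(*o["tool_pos"][:2]).round(1))
print("tilt",np.degrees(np.arccos(-z[2])).round(1),"az",np.degrees(np.arctan2(z[1],z[0])).round(1),"yaz",np.degrees(np.arctan2(R[1,1],R[0,1])).round(1),"yz",R[2,1].round(3))
print("q",o["joint_pos"].round(3)); print(R.round(3).tolist())
E
python3 st.py
```

```text
t 2.1 p [-165.5  760.6  392.9] r 778.4
tilt 14.8 az 102.2 yaz 68.1 yz 0.214
q [ 1.785  0.746  1.274  1.84  -0.     2.151]
[[-0.93, 0.364, -0.054], [0.34, 0.907, 0.25], [0.14, 0.214, -0.967]]
```

The tilt works: 14.8° toward azimuth 102°, and it builds up. I'll keep pushing out and up.

Call:
jog_arm --motion "0.019 0.03 -0.02 0;0.019 0.03 -0.02 0;0.019 0.03 -0.02 0;0.019 0.03 -0.02 0;0.019 0.03 -0.02 0;0.019 0.03 -0.02 0;0.019 0.03 -0.02 0;0.019 0.03 -0.02 0"

```text
t: 2.77
tool_pos: [-171.3, 805.2, 486.0]
eef_rot: [0.176, 0.953, 0.228, -0.095]
contact_force: [-0.8, -0.1, 0.0]
opening: 85.4
finger_force: 0.0
```

```bash
python3 st.py
```

```text
t 2.7667 p [-171.3  805.2  486. ] r 823.2
tilt 28.6 az 102.2 yaz 65.5 yz 0.401
q [1.780e+00 6.600e-01 1.275e+00 1.686e+00 2.000e-03 2.146e+00]
[[-0.92, 0.379, -0.101], [0.293, 0.834, 0.468], [0.262, 0.401, -0.878]]
```

Call:
jog_arm --motion "0.019 0.032 -0.012 0;0.019 0.032 -0.012 0;0.019 0.032 -0.012 0;0.019 0.032 -0.012 0;0.019 0.032 -0.012 0;0.019 0.032 -0.012 0;0.019 0.032 -0.012 0;0.019 0.032 -0.012 0"

```text
t: 3.43
tool_pos: [-170.6, 853.0, 577.0]
eef_rot: [0.17, 0.918, 0.331, -0.137]
contact_force: [0.4, -0.9, -0.3]
opening: 85.7
finger_force: 0.0
```

Call:
jog_arm --motion "0.019 0.032 -0.012 0;0.019 0.032 -0.012 0;0.019 0.032 -0.012 0;0.019 0.032 -0.012 0;0.019 0.032 -0.012 0;0.019 0.032 -0.012 0;0.019 0.032 -0.012 0;0.019 0.032 -0.012 0"

```text
t: 4.1
tool_pos: [-162.6, 855.4, 702.5]
eef_rot: [0.162, 0.871, 0.429, -0.176]
contact_force: [-0.2, 0.3, -0.8]
opening: 85.5
finger_force: 0.0
```

```bash
python3 st.py
```

```text
t 4.1 p [-162.6  855.4  702.5] r 870.7
tilt 55.2 az 101.7 yaz 53.3 yz 0.69
q [1.751 0.511 1.274 1.371 0.02  2.13 ]
[[-0.886, 0.433, -0.167], [0.132, 0.58, 0.804], [0.445, 0.69, -0.571]]
```

The tilt is now 55° toward azimuth 102°, which is enough. Next I'll spin so the tool's y runs along the tray's x, and swing round to a pre-grasp pose. A small planner will work out the row numbers.

```bash
cat > plan.py <<'E'
from h import *
from scipy.spatial.transform import Rotation as Ro
def plan(legs):  # legs: (target, spin, rows)
    o=get_obs();R=Ro.from_quat(o["eef_rot"]).as_matrix();p=o["tool_pos"].copy();out=[]
    for T,s,n in legs:
        T=np.array(T,float)
        for i in range(n):
            d=((T-p)/(n-i))@R; d=np.round(d/1000,3);sp=round(s/n,1)
            out.append("%g %g %g %g"%(*d,sp)); p=p+R@d*1000; R=R@Ro.from_euler("z",sp,degrees=True).as_matrix()
    for i in range(0,len(out),8):print(";".join(out[i:i+8]))
    print("end",p.round(1),R.round(2).tolist())
E
python3 -c "
from plan import *
plan([((450,350,450),-122.8,24),((564,-84,150),0,16)])"
```

```text
-0.03 -0.008 -0.015 -5.1;-0.029 -0.011 -0.015 -5.1;-0.028 -0.014 -0.015 -5.1;-0.027 -0.016 -0.015 -5.1;-0.025 -0.018 -0.015 -5.1;-0.024 -0.021 -0.015 -5.1;-0.022 -0.023 -0.015 -5.1;-0.019 -0.024 -0.015 -5.1
-0.017 -0.026 -0.015 -5.1;-0.015 -0.027 -0.015 -5.1;-0.012 -0.029 -0.015 -5.1;-0.01 -0.03 -0.015 -5.1;-0.007 -0.03 -0.015 -5.1;-0.004 -0.031 -0.015 -5.1;-0.002 -0.031 -0.015 -5.1;0.001 -0.031 -0.015 -5.1
0.004 -0.031 -0.016 -5.1;0.007 -0.031 -0.015 -5.1;0.009 -0.03 -0.016 -5.1;0.012 -0.029 -0.015 -5.1;0.014 -0.028 -0.016 -5.1;0.017 -0.026 -0.015 -5.1;0.019 -0.024 -0.016 -5.1;0.022 -0.023 -0.015 -5.1
0.031 -0.002 -0.012 0;0.031 -0.002 -0.012 0;0.031 -0.002 -0.012 0;0.031 -0.002 -0.012 0;0.031 -0.002 -0.012 0;0.032 -0.002 -0.012 0;0.031 -0.002 -0.012 0;0.032 -0.001 -0.013 0
0.031 -0.002 -0.012 0;0.032 -0.001 -0.013 0;0.031 -0.002 -0.012 0;0.032 -0.001 -0.013 0;0.031 -0.002 -0.012 0;0.032 -0.001 -0.013 0;0.031 -0.002 -0.012 0;0.032 -0.001 -0.013 0
end [563.9 -84.2 149.8] [[0.11, -0.98, -0.17], [-0.56, -0.2, 0.8], [-0.82, 0.01, -0.57]]
```

Call:
jog_arm --motion "-0.03 -0.008 -0.015 -5.1;-0.029 -0.011 -0.015 -5.1;-0.028 -0.014 -0.015 -5.1;-0.027 -0.016 -0.015 -5.1;-0.025 -0.018 -0.015 -5.1;-0.024 -0.021 -0.015 -5.1;-0.022 -0.023 -0.015 -5.1;-0.019 -0.024 -0.015 -5.1"

```text
t: 4.77
tool_pos: [29.6, 690.9, 618.3]
eef_rot: [-0.141, 0.875, 0.462, -0.02]
contact_force: [-0.2, 1.7, -0.3]
opening: 85.5
finger_force: 0.0
```

```bash
python3 st.py; python3 -c "
from plan import *
plan([((450,350,450),-82,16),((564,-84,150),0,16)])"
```

```text
t 4.7667 p [ 29.6 690.9 618.3] r 691.5
tilt 55.1 az 101.7 yaz 113.2 yz 0.815
q [ 1.377 -0.027  0.298  0.972  0.324  1.219]
[[-0.959, -0.228, -0.166], [-0.266, 0.533, 0.804], [-0.095, 0.815, -0.572]]
-0.019 -0.026 -0.015 -5.1;-0.016 -0.027 -0.016 -5.1;-0.014 -0.029 -0.015 -5.1;-0.011 -0.03 -0.016 -5.1;-0.008 -0.031 -0.015 -5.1;-0.006 -0.031 -0.016 -5.1;-0.003 -0.032 -0.015 -5.1;0 -0.032 -0.016 -5.1
0.003 -0.032 -0.015 -5.1;0.006 -0.031 -0.016 -5.1;0.008 -0.031 -0.015 -5.1;0.011 -0.03 -0.016 -5.1;0.014 -0.028 -0.015 -5.1;0.016 -0.027 -0.016 -5.1;0.019 -0.026 -0.015 -5.1;0.021 -0.024 -0.016 -5.1
0.031 -0.002 -0.012 0;0.031 -0.002 -0.012 0;0.031 -0.003 -0.012 0;0.031 -0.002 -0.012 0;0.031 -0.003 -0.012 0;0.031 -0.002 -0.012 0;0.032 -0.003 -0.012 0;0.031 -0.002 -0.012 0
0.032 -0.003 -0.012 0;0.031 -0.002 -0.013 0;0.032 -0.003 -0.012 0;0.031 -0.002 -0.013 0;0.032 -0.003 -0.012 0;0.031 -0.002 -0.013 0;0.032 -0.003 -0.012 0;0.031 -0.002 -0.013 0
end [563.9 -84.  150.5] [[0.09, -0.98, -0.17], [-0.57, -0.19, 0.8], [-0.82, 0.03, -0.57]]
```

Call:
jog_arm --motion "-0.019 -0.026 -0.015 -5.2;-0.016 -0.027 -0.016 -5.2;-0.014 -0.029 -0.015 -5.2;-0.011 -0.03 -0.016 -5.2;-0.008 -0.031 -0.015 -5.2;-0.006 -0.031 -0.016 -5.2;-0.003 -0.032 -0.015 -5.2;0 -0.032 -0.016 -5.2"

```text
t: 5.43
tool_pos: [240.5, 521.4, 535.3]
eef_rot: [-0.442, 0.768, 0.439, 0.145]
contact_force: [1.2, 0.1, -0.5]
opening: 85.7
finger_force: 0.0
```

Call:
jog_arm --motion "0.003 -0.032 -0.015 -5.2;0.006 -0.031 -0.016 -5.2;0.008 -0.031 -0.015 -5.2;0.011 -0.03 -0.016 -5.2;0.014 -0.028 -0.015 -5.2;0.016 -0.027 -0.016 -5.2;0.019 -0.026 -0.015 -5.2;0.021 -0.024 -0.016 -5.2"

```text
t: 6.1
tool_pos: [435.0, 361.5, 455.3]
eef_rot: [0.673, -0.578, -0.365, -0.282]
contact_force: [1.1, 1.3, -0.4]
opening: 85.5
finger_force: 0.0
```

```bash
python3 st.py; python3 -c "
from plan import *
plan([((564,-84,150),0,16)])"
```

```text
t 6.1 p [435.  361.5 455.3] r 565.6
tilt 54.9 az 101.6 yaz -170.1 yz 0.042
q [ 0.2    0.222  0.26   1.613  0.958 -1.525]
[[0.066, -0.984, -0.165], [-0.573, -0.173, 0.801], [-0.817, 0.042, -0.575]]
0.032 -0.004 -0.013 0;0.032 -0.004 -0.013 0;0.032 -0.004 -0.013 0;0.032 -0.004 -0.013 0;0.032 -0.004 -0.013 0;0.032 -0.004 -0.013 0;0.032 -0.004 -0.012 0;0.032 -0.004 -0.013 0
0.032 -0.004 -0.012 0;0.032 -0.004 -0.013 0;0.032 -0.004 -0.012 0;0.032 -0.004 -0.013 0;0.032 -0.004 -0.012 0;0.032 -0.004 -0.013 0;0.033 -0.003 -0.012 0;0.032 -0.004 -0.013 0
end [564.2 -84.1 150.1] [[0.07, -0.98, -0.16], [-0.57, -0.17, 0.8], [-0.82, 0.04, -0.57]]
```

Call:
jog_arm --motion "0.032 -0.004 -0.013 0;0.032 -0.004 -0.013 0;0.032 -0.004 -0.013 0;0.032 -0.004 -0.013 0;0.032 -0.004 -0.013 0;0.032 -0.004 -0.013 0;0.032 -0.004 -0.012 0;0.032 -0.004 -0.013 0"

```text
t: 6.77
tool_pos: [498.2, 137.1, 302.8]
eef_rot: [0.672, -0.58, -0.365, -0.281]
contact_force: [0.7, 0.1, 0.1]
opening: 85.6
finger_force: 0.0
```

Call:
jog_arm --motion "0.032 -0.004 -0.012 -0.2;0.032 -0.004 -0.013 -0.2;0.032 -0.004 -0.012 -0.2;0.032 -0.004 -0.013 -0.2;0.032 -0.004 -0.012 -0.2;0.032 -0.004 -0.013 -0.2;0.02 -0.003 -0.009 -0.2;0 0 0 0"

```text
t: 7.43
tool_pos: [553.2, -48.9, 173.2]
eef_rot: [0.677, -0.573, -0.363, -0.285]
contact_force: [-1.0, 0.9, -0.5]
opening: 85.8
finger_force: 0.0
```

```bash
python3 st.py; python3 - <<'E'
from h import *
w=capture("wrist");cw=calibration("wrist");s=capture("top")
cv2.imwrite("pics/w2.png",w);cv2.imwrite("pics/t2.png",s)
import pickle;pickle.dump(cw,open("cw2.pkl","wb"))
q=proj("w",[(549,7,86),(544,8,4)],cw);print(q.round())
cv2.imwrite("pics/both2.png",cv2.resize(np.hstack([w,s[60:300,90:410].repeat(2,0).repeat(2,1)]),(800,300),interpolation=3))
E
```

```text
t 7.4333 p [553.2 -48.9 173.2] r 555.4
tilt 54.9 az 101.6 yaz -169.6 yz 0.031
q [-0.474  0.872  0.537  1.964  0.692 -2.483]
[[0.079, -0.983, -0.165], [-0.57, -0.18, 0.802], [-0.818, 0.031, -0.574]]
[[309. 180.]
 [312.  96.]]
```

View pics/both2.png

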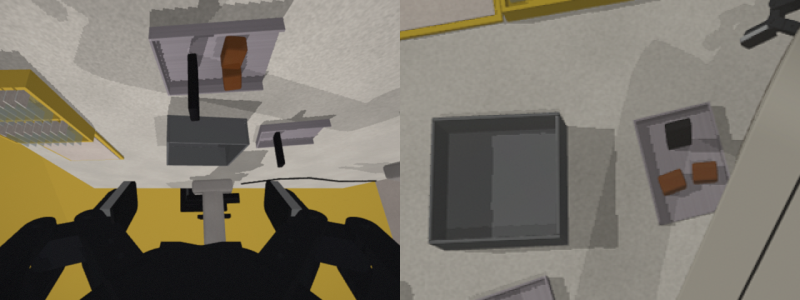

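The wrist view shows the grip from about (305,90) at its base to (309,190) at its top; I predicted (312,96) and (309,180), so the estimate agrees. In the top view the tub's rim corners are at (116,155), (219,151), (218,248) and (114,254). I'll refit the tub and enlarge the wrist view of the grip.

```bash
python3 - <<'E'
from h import *
t=("top",[(85,85,60),(85,-85,60),(-85,-85,60),(-85,85,60)],[(116,155),(219,151),(218,248),(114,254)])
p,r=fit([t],[487,243,0]);print("tub",p.round(3),r.tolist())
w=cv2.imread("pics/w2.png")[10:210,220:460]
cv2.imwrite("pics/wc2.png",cv2.resize(w,(720,600),interpolation=3))
E
```

```text
tub [4.88155e+02 2.46000e+02 3.40000e-02] [[0.0, -1.4], [-0.5, -2.1], [1.4, 2.2], [-1.0, 1.0]]
```

View pics/wc2.png

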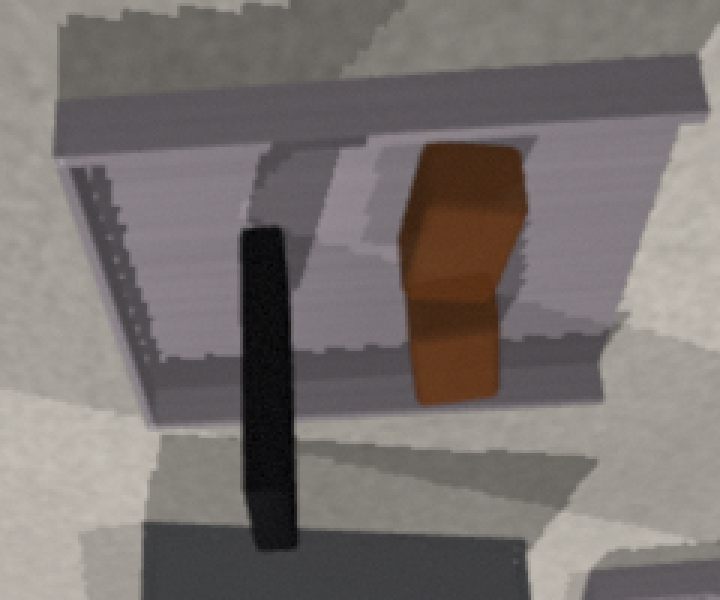

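```bash
python3 - <<'E'
from h import *
import pickle,h
cw=pickle.load(open("cw2.pkl","rb"))
k=lambda u,v:(220+u/3,10+v/3)
L=[(0,-17,86),(0,17,86),(0,-17,4),(45,-55,18),(-105,-55,18),(45,55,18),(-105,55,18)]
U=[k(268,490),k(277,548),k(262,228),k(55,157),k(707,113),k(152,427),k(603,402)]
_c=h.calibration; h.calibration=lambda n:cw if n=="w" else _c(n)
for idx in ([0,1,2],range(7)):
    p,r=fit([("w",[L[i] for i in idx],[U[i] for i in idx])],[545,8,.23]);print(p.round(3),np.degrees(p[2]).round(1),r.tolist())
E
```

```text
[5.4616e+02 1.3344e+01 2.2900e-01] 13.1 [[-0.1, -0.4], [0.1, 1.6], [0.1, -0.7]]
[5.46085e+02 1.24710e+01 2.43000e-01] 13.9 [[-0.1, -0.9], [0.6, 1.1], [0.0, -1.5], [0.3, 0.9], [0.1, -0.2], [-0.7, 0.8], [-0.3, 0.1]]
```

Both views agree on the tray: grip at about (546, 11), yaw 13.7°, with the top edge at 86 mm. The tub is at (488, 246), yaw about 2°. Now the approach along the tool axis.

```bash
python3 -c "
from plan import *
plan([((561,-65,122),-2.2,4),((545,15,65),0,8)])"
```

```text
0.014 -0.001 0.004 -0.6;0.014 -0.001 0.004 -0.6;0.014 -0.002 0.003 -0.6;0.014 -0.001 0.004 -0.6;0 -0 0.012 0;0 -0 0.012 0;0 -0 0.013 0;0 -0 0.012 0
0 -0 0.013 0;0 -0 0.012 0;0 -0 0.013 0;0 -0 0.012 0
end [544.6  14.7  65.3] [[0.12, -0.98, -0.17], [-0.56, -0.21, 0.8], [-0.82, -0.01, -0.57]]
```

Call:
jog_arm --motion "0.014 -0.001 0.004 -0.6;0.014 -0.001 0.004 -0.6;0.014 -0.002 0.003 -0.5;0.014 -0.001 0.004 -0.5;0 0 0.012 0;0 0 0.012 0;0 0 0.012 0;0 0 0 0"

```text
t: 8.2
tool_pos: [553.4, -33.2, 100.0]
eef_rot: [0.689, -0.558, -0.359, -0.291]
contact_force: [0.5, -0.0, 0.1]
opening: 85.4
finger_force: 0.0
```

```bash
python3 st.py; python3 -c "
from plan import *
plan([((545,15,65),0,6)])"
```

```text
t 8.2 p [553.4 -33.2 100. ] r 554.4
tilt 55.1 az 102.0 yaz -168.0 yz 0.0
q [-0.452  0.924  0.442  1.81   0.703 -2.507]
[[0.119, -0.978, -0.171], [-0.56, -0.208, 0.802], [-0.82, 0.0, -0.573]]
0 -0 0.01 0;0 -0 0.01 0;0 -0 0.01 0;0 -0.001 0.01 0;0 -0 0.01 0;0.001 -0.001 0.01 0
end [545.2  14.7  64.8] [[0.12, -0.98, -0.17], [-0.56, -0.21, 0.8], [-0.82, 0.0, -0.57]]
```

Call:
jog_arm --motion "0 0 0.01 0;0 0 0.01 0;0 0 0.01 0;0 -0.001 0.01 0;0 0 0.01 0;0 0 0.01 0;0 0 0 0;0 0 0 0"

```text
t: 8.87
tool_pos: [545.5, 13.2, 67.5]
eef_rot: [0.689, -0.558, -0.358, -0.291]
contact_force: [-0.6, 0.7, -0.1]
opening: 85.4
finger_force: 0.0
```

Call:
jog_arm --motion "0 0 0 0;0 0 0 0;0 0 0 0;0 0 0 0;0 0 0 0;0 0 0 0;0 0 0 0;0 0 0 0" --fingers 1 --grip_force 80

```text
t: 9.53
tool_pos: [545.9, 13.0, 68.0]
eef_rot: [0.689, -0.559, -0.357, -0.292]
contact_force: [0.2, -1.3, 1.3]
opening: 3.8
finger_force: 78.7
```

```bash
python3 st.py; python3 -c "
from plan import *
print(get_obs()['opening'],get_obs()['finger_force'],get_obs()['contact_force'])
o=get_obs()['tool_pos']
plan([(o+[0,0,30],0,8)])"
```

```text
t 9.5333 p [545.9  13.   68. ] r 546.0
tilt 54.9 az 101.7 yaz -168.1 yz -0.003
q [-0.394  0.896  0.299  1.649  0.742 -2.445]
[[0.121, -0.979, -0.166], [-0.562, -0.205, 0.801], [-0.818, -0.003, -0.575]]
3.782853255971326 78.68444077670574 [ 0.24169962 -1.31023455  1.31039847]
-0.003 -0 -0.002 0;-0.003 -0 -0.002 0;-0.003 -0 -0.002 0;-0.003 -0 -0.002 0;-0.003 -0 -0.002 0;-0.003 -0 -0.002 0;-0.003 -0 -0.003 0;-0.004 -0 -0.002 0
end [545.7  13.4  98.2] [[0.12, -0.98, -0.17], [-0.56, -0.21, 0.8], [-0.82, -0.0, -0.58]]
```

The opening reads 3.8 mm where a 12 mm plate should be, so I'll look before lifting.

```bash
python3 - <<'E'
from h import *
w=capture("wrist");s=capture("scene")
cv2.imwrite("pics/w3.png",w);cv2.imwrite("pics/s3.png",s)
cv2.imwrite("pics/both3.png",np.hstack([cv2.resize(w,(400,300)),cv2.resize(s[230:350,270:430],(400,300),interpolation=3)]))
E
```

```text
(no output)
```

View pics/both3.png

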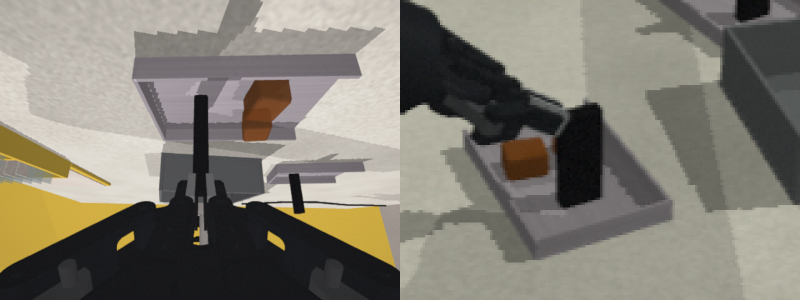

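```bash
python3 - <<'E'
from h import *
o=get_obs();p=o["tool_pos"];z=np.array([-.166,.801,-.575])
c=calibration("wrist");print("wristcam",(-c["R"].T@c["t"]).round(1))
P=[p,p+14*z,p-5*z,p-40*z];q=proj("scene",P);print("scene full",q.round(1).tolist());print("crop",((q-[270,230])*2.5+[400,0]).round().tolist())
a=np.radians(13.7);X=lambda x,y,zz:(546+np.cos(a)*x-np.sin(a)*y,11+np.sin(a)*x+np.cos(a)*y,zz)
q=proj("scene",[X(6,-17,86),X(6,17,86),X(6,-17,4),X(6,17,4),X(45,-55,18),X(45,55,18)]);print("model crop",((q-[270,230])*2.5+[400,0]).round().tolist())
print("wrist tcp",(proj("w",P,c)*.625).round().tolist())
print("wrist grip",(proj("w",[X(0,-17,86),X(0,17,86),X(0,-17,4)],c)*.625).round().tolist())
s=cv2.imread("pics/s3.png")[245:305,300:380];w=cv2.imread("pics/w3.png")[130:430,200:440]
cv2.imwrite("pics/both4.png",np.hstack([cv2.resize(w,(320,400),interpolation=3),cv2.resize(s,(480,400),interpolation=3)]))
E
```

```text
wristcam [ 580.9 -157.8  109.3]
scene full [[343.8, 281.5], [349.5, 283.7], [341.7, 280.7], [326.9, 275.0]]
crop [[585.0, 129.0], [599.0, 134.0], [579.0, 127.0], [542.0, 112.0]]
model crop [[564.0, 118.0], [607.0, 107.0], [565.0, 209.0], [606.0, 197.0], [539.0, 240.0], [676.0, 199.0]]
wrist tcp [[199.0, 174.0], [199.0, 168.0], [199.0, 176.0], [199.0, 196.0]]
wrist grip [[199.0, 192.0], [200.0, 198.0], [199.0, 95.0]]
```

View pics/both4.png

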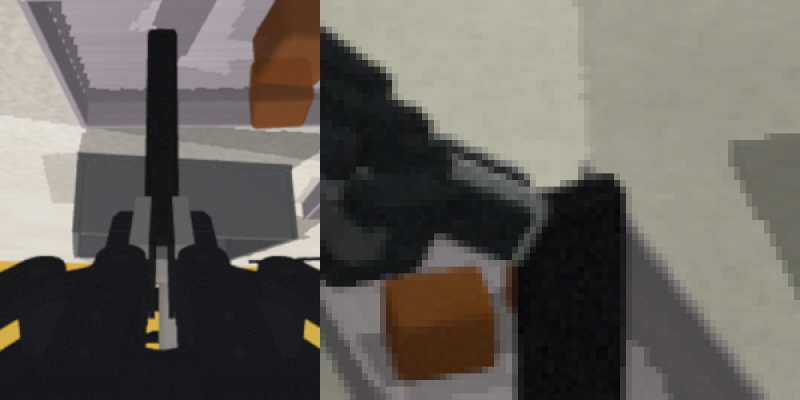

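The pads have only caught the plate's near edge by about 6 mm, with the visible tip at scene (337,275). I'll reopen, go 14 mm deeper and close again.

Call:
jog_arm --motion "0 0 0 0;0 0 0 0;0 0 0 0;0 0 0 0;0 0 0.005 0;0 0 0.005 0;0 0 0.005 0;0 0 0 0" --fingers 0.5

```text
t: 10.3
tool_pos: [542.3, 26.4, 58.4]
eef_rot: [0.689, -0.558, -0.358, -0.291]
contact_force: [-0.4, 0.3, -0.6]
opening: 42.7
finger_force: 0.0
```

Call:
jog_arm --motion "0 0 0 0;0 0 0 0;0 0 0 0;0 0 0 0;0 0 0 0;0 0 0 0;0 0 0 0" --fingers 1 --grip_force 80

```text
t: 10.88
tool_pos: [543.3, 25.1, 59.3]
eef_rot: [0.689, -0.559, -0.357, -0.292]
contact_force: [0.6, 0.7, 1.1]
opening: 9.9
finger_force: 80.0
```

```bash
python3 st.py; python3 - <<'E'
from h import *
w=capture("wrist");s=capture("scene")
cv2.imwrite("pics/w5.png",w);cv2.imwrite("pics/s5.png",s)
s=s[245:345,290:390];w=w[130:430,200:440]
cv2.imwrite("pics/both5.png",np.hstack([cv2.resize(w,(320,400),interpolation=3),cv2.resize(s,(400,400),interpolation=3)]))
E
```

```text
t 10.8833 p [543.3  25.1  59.3] r 543.9
tilt 54.9 az 101.7 yaz -168.1 yz -0.003
q [-0.378  0.892  0.265  1.608  0.752 -2.428]
[[0.121, -0.979, -0.166], [-0.562, -0.205, 0.801], [-0.818, -0.003, -0.575]]
```

View pics/both5.png

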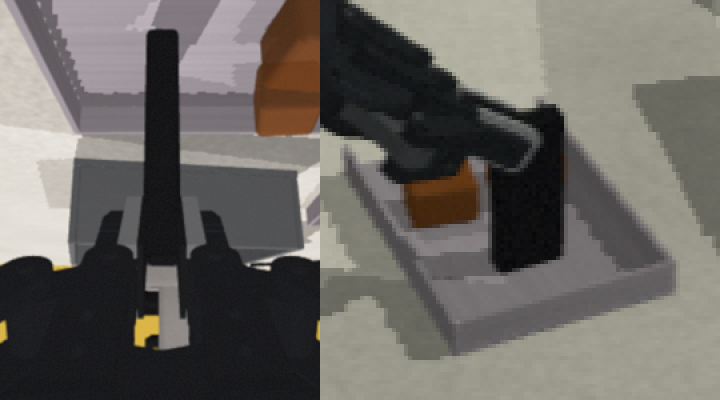

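The pads now cover about two thirds of the plate's width, with an opening of 9.9 mm at 80 N. I'll plan the lift, the level carry and the tip about the open edge.

```bash
cat > tip.py <<'E'
from plan import *
TAZ=np.radians(11.9)
def rel():  # tray pose in tool frame at grasp (stored once)
    R=np.array([[.121,-.979,-.166],[-.562,-.205,.801],[-.818,-.003,-.575]]);u,_,v=np.linalg.svd(R);R=u@v
    return R.T@Ro.from_euler("z",TAZ).as_matrix(), R.T@(np.array([546,11,70])-[543.3,25.1,59.3])
Rr,tr=rel()
def tray(p,R):
    T=R@Rr;g=p+R@tr;return T,lambda L:g+T@np.array(L,float)
EDGE=(-105,0,-70)
def show(p,R):
    T,f=tray(p,R);print("up in tray",(T.T@[0,0,1]).round(3),"edge",f(EDGE).round(),"low corners",[f(c).round().tolist() for c in((-105,55,-70),(-105,-55,-70),(45,55,-70),(45,-55,-70))])
E
python3 - <<'E'
from tip import *
o=get_obs();R0=Ro.from_quat(o["eef_rot"]).as_matrix();show(o["tool_pos"],R0)
E=np.array([512,251,78.])
for ph in(0,-20,-40,-45,-50,-55):
    R=R0@Ro.from_euler("z",ph,degrees=True).as_matrix();T,f=tray(np.zeros(3),R);p=E-f(EDGE);print(ph,p.round());show(p,R)
print("lift/carry")
p=o["tool_pos"];plan([(p+[0,0,36],0,8)])
E
```

```text
up in tray [-0.  0.  1.] edge [443. -11.   0.] low corners [[432.0, 43.0, 0.0], [455.0, -64.0, 0.0], [579.0, 74.0, 0.0], [601.0, -34.0, 0.0]]
0 [612. 287. 137.]
up in tray [-0.  0.  1.] edge [512. 251.  78.] low corners [[501.0, 305.0, 78.0], [523.0, 197.0, 78.0], [647.0, 336.0, 78.0], [670.0, 228.0, 78.0]]
-20 [583. 300. 164.]
up in tray [ 0.28  -0.029  0.96 ] edge [512. 251.  78.] low corners [[490.0, 302.0, 76.0], [534.0, 200.0, 80.0], [622.0, 359.0, 118.0], [666.0, 258.0, 122.0]]
-40 [546. 305. 182.]
up in tray [ 0.525 -0.112  0.843] edge [512. 251.  78.] low corners [[482.0, 296.0, 72.0], [542.0, 206.0, 84.0], [583.0, 374.0, 151.0], [643.0, 284.0, 163.0]]
-45 [536. 305. 185.]
up in tray [ 0.578 -0.139  0.804] edge [512. 251.  78.] low corners [[480.0, 295.0, 70.0], [544.0, 207.0, 86.0], [571.0, 377.0, 157.0], [635.0, 289.0, 172.0]]
-50 [525. 304. 187.]
up in tray [ 0.626 -0.17   0.761] edge [512. 251.  78.] low corners [[478.0, 293.0, 69.0], [546.0, 209.0, 87.0], [559.0, 378.0, 163.0], [626.0, 293.0, 181.0]]
-55 [515. 303. 188.]
up in tray [ 0.669 -0.203  0.715] edge [512. 251.  78.] low corners [[477.0, 292.0, 67.0], [547.0, 210.0, 89.0], [547.0, 379.0, 167.0], [617.0, 297.0, 190.0]]
lift/carry
-0.004 -0 -0.003 0;-0.004 -0 -0.003 0;-0.004 -0 -0.002 0;-0.003 -0 -0.003 0;-0.004 -0 -0.002 0;-0.003 -0 -0.003 0;-0.004 -0 -0.002 0;-0.003 -0 -0.003 0
end [543.3  24.6  95.1] [[0.12, -0.98, -0.17], [-0.56, -0.21, 0.8], [-0.82, -0.0, -0.57]]
```

Call:
jog_arm --motion "-0.002 0 -0.001 0;-0.003 0 -0.002 0;-0.005 0 -0.0035 0;-0.007 0 -0.005 0;-0.007 0 -0.005 0;-0.006 0 -0.004 0;-0.004 0 -0.003 0;-0.002 0 -0.001 0"

```text
t: 11.65
tool_pos: [543.4, 25.6, 103.9]
eef_rot: [0.69, -0.559, -0.356, -0.292]
contact_force: [0.1, -1.1, -3.4]
opening: 9.6
finger_force: 79.6
```

```bash
python3 st.py; python3 - <<'E'
from tip import *
o=get_obs();print(o["opening"],o["finger_force"],o["contact_force"],o["wrist_torque"]);show(o["tool_pos"],Ro.from_quat(o["eef_rot"]).as_matrix())
s=capture("scene");cv2.imwrite("pics/s6.png",s);t=capture("top");cv2.imwrite("pics/t6.png",t)
cv2.imwrite("pics/both6.png",np.hstack([cv2.resize(s[215:345,270:430],(400,325),interpolation=3),cv2.resize(t[110:240,250:410],(400,325),interpolation=3)]))
E
```

```text
t 11.65 p [543.4  25.6 103.9] r 544.0
tilt 54.8 az 101.7 yaz -168.1 yz -0.005
q [-0.377  0.84   0.29   1.683  0.753 -2.427]
[[0.122, -0.979, -0.166], [-0.563, -0.206, 0.801], [-0.818, -0.005, -0.576]]
9.612704468422617 79.60519194602966 [ 0.1275303  -1.06745988 -3.44043751] [-1.31438699 -0.40177647  0.02288049]
up in tray [ 0.001 -0.001  1.   ] edge [444. -10.  45.] low corners [[432.0, 44.0, 44.0], [455.0, -64.0, 45.0], [579.0, 75.0, 45.0], [602.0, -33.0, 45.0]]
```

View pics/both6.png

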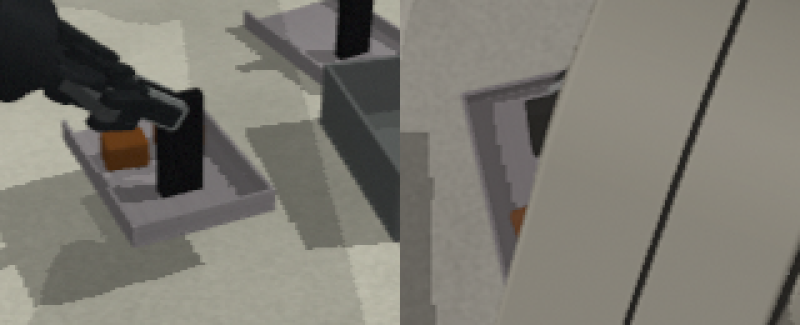

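The tray is lifted and level, with both blocks aboard; the wrist reads 3.4 N, which matches the weight. Now the carry.

```bash
cat > carry.py <<'E'
from tip import *
def smooth(T,n,spin=0,pivot=None):
    """smooth straight move of TCP to T in n rows; or spin about a pivot edge moving to T (edge target)"""
    o=get_obs();R=Ro.from_quat(o["eef_rot"]).as_matrix();R0=R;p=o["tool_pos"].copy();p0=p.copy();T=np.array(T,float);out=[];acc=0
    E0=tray(p,R)[1](EDGE)
    for i in range(1,n+1):
        s=i/n;s=s*s*(3-2*s)
        sp=round(s*spin-acc,1);
        Rn=R@Ro.from_euler("z",sp,degrees=True).as_matrix()
        want=p0+s*(T-p0) if pivot is None else E0+s*(T-E0)-tray(np.zeros(3),Rn)[1](EDGE)
        d=np.round((want-p)@R/1000,3);acc+=sp
        out.append("%g %g %g %g"%(*d,sp));p=p+R@d*1000;R=Rn
    for i in range(0,n,8):print(";".join(out[i:i+8]))
    print("end",p.round(1));show(p,R)
E
python3 - <<'E'
from carry import *
smooth((545,40,158),8)
import cell
E
python3 - <<'E'
import carry
from carry import *
g=get_obs
o=dict(g());o["tool_pos"]=np.array([545,40,158.]);carry.get_obs=lambda:o
carry.smooth((612,292,148),24)
E
```

```text
-0.002 -0 -0.001 0;-0.006 -0.001 -0.002 0;-0.009 -0.001 -0.003 0;-0.009 -0 -0.004 0;-0.01 -0.001 -0.004 0;-0.008 -0.001 -0.003 0;-0.006 -0.001 -0.002 0;-0.003 0 -0.001 0
end [544.9  40.5 158.1]
up in tray [ 0.001 -0.001  1.   ] edge [445.   5.  99.] low corners [[434.0, 58.0, 99.0], [456.0, -49.0, 99.0], [580.0, 90.0, 99.0], [603.0, -18.0, 99.0]]
-0.001 -0.001 0.001 0;-0.001 -0.001 0.003 0;-0.003 -0.003 0.004 0;-0.004 -0.004 0.007 0;-0.005 -0.004 0.007 0;-0.006 -0.005 0.009 0;-0.006 -0.006 0.009 0;-0.007 -0.006 0.011 0
-0.007 -0.007 0.011 0;-0.007 -0.007 0.012 0;-0.008 -0.007 0.012 0;-0.008 -0.008 0.012 0;-0.008 -0.007 0.012 0;-0.007 -0.007 0.013 0;-0.008 -0.007 0.011 0;-0.007 -0.007 0.011 0
-0.007 -0.006 0.011 0;-0.006 -0.006 0.01 0;-0.005 -0.005 0.008 0;-0.005 -0.005 0.008 0;-0.004 -0.003 0.006 0;-0.003 -0.003 0.005 0;-0.002 -0.002 0.002 0;-0 -0 0.001 0
end [611.7 291.3 147.9]
up in tray [ 0.001 -0.001  1.   ] edge [512. 255.  89.] low corners [[500.0, 309.0, 88.0], [523.0, 202.0, 89.0], [647.0, 340.0, 89.0], [670.0, 233.0, 89.0]]
```

Call:
jog_arm --motion "-0.002 0 -0.001 0;-0.006 -0.001 -0.002 0;-0.009 -0.001 -0.003 0;-0.009 0 -0.004 0;-0.01 -0.001 -0.004 0;-0.008 -0.001 -0.003 0;-0.006 -0.001 -0.002 0;-0.003 0 -0.001 0"

```text
t: 12.42
tool_pos: [545.3, 40.9, 159.1]
eef_rot: [0.69, -0.558, -0.356, -0.292]
contact_force: [-0.1, -0.7, -3.5]
opening: 9.6
finger_force: 79.6
```

Call:
jog_arm --motion "-0.001 -0.001 0.001 0;-0.001 -0.001 0.003 0;-0.003 -0.003 0.004 0;-0.004 -0.004 0.007 0;-0.005 -0.004 0.007 0;-0.006 -0.005 0.009 0;-0.006 -0.006 0.009 0;-0.007 -0.006 0.011 0"

```text
t: 13.08
tool_pos: [561.9, 107.6, 155.2]
eef_rot: [0.689, -0.559, -0.357, -0.291]
contact_force: [0.7, -0.3, -2.8]
opening: 10.0
finger_force: 79.6
```

Call:
jog_arm --motion "-0.007 -0.007 0.011 0;-0.007 -0.007 0.012 0;-0.008 -0.007 0.012 0;-0.008 -0.008 0.012 0;-0.008 -0.007 0.012 0;-0.007 -0.007 0.013 0;-0.008 -0.007 0.011 0;-0.007 -0.007 0.011 0"

```text
t: 13.75
tool_pos: [594.0, 229.2, 150.5]
eef_rot: [0.69, -0.558, -0.358, -0.291]
contact_force: [0.1, -0.2, -3.0]
opening: 9.8
finger_force: 79.6
```

Call:
jog_arm --motion "-0.007 -0.006 0.011 0;-0.006 -0.006 0.01 0;-0.005 -0.005 0.008 0;-0.005 -0.005 0.008 0;-0.004 -0.003 0.006 0;-0.003 -0.003 0.005 0;-0.002 -0.002 0.002 0;0 0 0.001 0"

```text
t: 14.42
tool_pos: [611.5, 292.6, 147.6]
eef_rot: [0.69, -0.558, -0.357, -0.291]
contact_force: [-0.4, 0.1, -3.0]
opening: 9.6
finger_force: 79.6
```

```bash
python3 st.py; python3 - <<'E'
from carry import *
o=get_obs();print(o["opening"],o["finger_force"],o["contact_force"]);show(o["tool_pos"],Ro.from_quat(o["eef_rot"]).as_matrix())
smooth((512,263,76),24,-52,1)
s=capture("scene");cv2.imwrite("pics/s7.png",s);t=capture("top");cv2.imwrite("pics/t7.png",t)
cv2.imwrite("pics/both7.png",np.hstack([cv2.resize(s[150:340,310:550],(400,317),interpolation=3),cv2.resize(t[80:280,60:312],(400,317),interpolation=3)]))
E
```

```text
t 14.4167 p [611.5 292.6 147.6] r 677.9
tilt 54.9 az 101.8 yaz -168.1 yz -0.003
q [ 0.046  0.748  0.285  1.331  0.94  -1.848]
[[0.121, -0.978, -0.167], [-0.562, -0.206, 0.801], [-0.818, -0.003, -0.575]]
9.64350670617935 79.61830258369446 [-0.37003075  0.0527443  -3.04889424]
up in tray [-0.  0.  1.] edge [511. 257.  88.] low corners [[500.0, 311.0, 88.0], [523.0, 203.0, 88.0], [647.0, 342.0, 88.0], [670.0, 234.0, 88.0]]
-0.001 0 0 -0.3;-0.001 0.001 0 -0.7;-0.002 0.001 0.001 -1.2;-0.003 0.002 -0 -1.7;-0.003 0.002 0 -1.9;-0.004 0.002 0.001 -2.3;-0.004 0.003 0 -2.6;-0.005 0.003 0.001 -2.8
-0.005 0.003 0.001 -3;-0.005 0.003 0.001 -3.1;-0.005 0.003 0 -3.2;-0.006 0.004 0.001 -3.2;-0.005 0.003 0.001 -3.2;-0.006 0.003 0 -3.2;-0.005 0.004 0.001 -3.1;-0.005 0.003 0.001 -3
-0.005 0.003 0.001 -2.8;-0.004 0.003 0 -2.6;-0.004 0.002 0.001 -2.3;-0.003 0.002 0 -1.9;-0.003 0.002 0 -1.7;-0.002 0.002 0.001 -1.2;-0.001 0 -0 -0.7;-0.001 0.001 -0 -0.3
end [521.1 315.6 185. ]
up in tray [ 0.644 -0.183  0.743] edge [512. 263.  76.] low corners [[477.0, 305.0, 66.0], [546.0, 221.0, 86.0], [554.0, 390.0, 162.0], [622.0, 307.0, 182.0]]
```

View pics/both7.png

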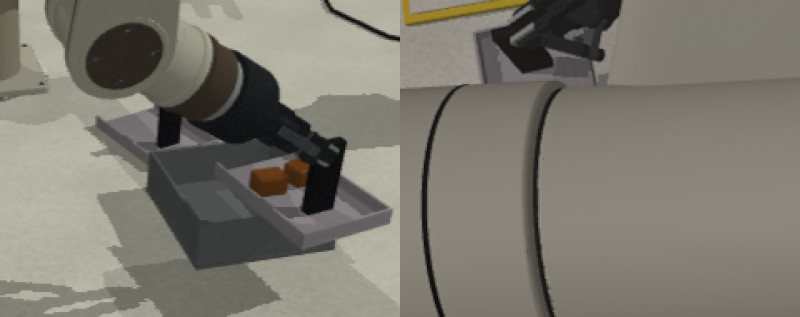

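The tray is level over the tub with both blocks on it (crop (268,181) and (298,172)), and its open edge is inside the rim. Now I tip it.

Call:
jog_arm --motion "-0.001 0 0 -0.3;-0.001 0.001 0 -0.7;-0.002 0.001 0.001 -1.2;-0.003 0.002 0 -1.7;-0.003 0.002 0 -1.9;-0.004 0.002 0.001 -2.3;-0.004 0.003 0 -2.6;-0.005 0.003 0.001 -2.8"

```text
t: 15.18
tool_pos: [592.5, 302.8, 163.4]
eef_rot: [0.751, -0.473, -0.32, -0.332]
contact_force: [-0.3, -0.2, -3.0]
opening: 9.7
finger_force: 79.6
```

Call:
jog_arm --motion "-0.005 0.003 0.001 -3;-0.005 0.003 0.001 -3.1;-0.005 0.003 0 -3.2;-0.006 0.004 0.001 -3.2;-0.005 0.003 0.001 -3.2;-0.006 0.003 0 -3.2;-0.005 0.004 0.001 -3.1;-0.005 0.003 0.001 -3"

```text
t: 15.85
tool_pos: [548.1, 314.6, 182.3]
eef_rot: [0.835, -0.299, -0.24, -0.394]
contact_force: [0.3, -1.0, -2.7]
opening: 9.7
finger_force: 79.7
```

Call:
jog_arm --motion "-0.005 0.003 0.001 -2.8;-0.004 0.003 0 -2.6;-0.004 0.002 0.001 -2.3;-0.003 0.002 0 -1.9;-0.003 0.002 0 -1.7;-0.002 0.002 0.001 -1.2;-0.001 0 0 -0.7;-0.001 0.001 0 -0.3"

```text
t: 16.52
tool_pos: [521.1, 315.0, 185.3]
eef_rot: [0.865, -0.2, -0.193, -0.419]
contact_force: [-0.1, 0.0, -2.1]
opening: 9.5
finger_force: 79.6
```

Call:
jog_arm --motion "0 0 0 0;0 0 0 0;0 0 0 0;0 0 0 0"

```text
t: 16.85
tool_pos: [521.3, 315.0, 184.9]
eef_rot: [0.865, -0.2, -0.193, -0.419]
contact_force: [-1.1, 0.4, -2.1]
opening: 9.7
finger_force: 79.6
```

```bash
python3 st.py; python3 - <<'E'
from carry import *
o=get_obs();print(o["opening"],o["finger_force"],o["contact_force"]);show(o["tool_pos"],Ro.from_quat(o["eef_rot"]).as_matrix())
for n in("scene","top","wrist"):
    s=capture(n);cv2.imwrite(f"pics/{n}8.png",s);b,g,r=[s[...,i].astype(int) for i in range(3)]
    m=((r>60)&(r>1.8*g)&(g>1.2*b)).astype(np.uint8);k,_,st,ce=cv2.connectedComponentsWithStats(m)
    print(n,[(st[i,4],ce[i].round().tolist()) for i in range(1,k) if st[i,4]>15])
E
```

```text
t 16.85 p [521.3 315.  184.9] r 609.1
tilt 54.9 az 101.8 yaz -131.7 yz -0.647
q [ 0.091  0.538  0.007  1.2    0.949 -2.678]
[[0.845, -0.508, -0.167], [-0.184, -0.57, 0.801], [-0.502, -0.647, -0.575]]
9.65615778319927 79.64457392692566 [-1.0928837   0.36976949 -2.10576764]
up in tray [ 0.644 -0.183  0.743] edge [512. 262.  76.] low corners [[478.0, 304.0, 66.0], [546.0, 220.0, 86.0], [554.0, 390.0, 162.0], [622.0, 306.0, 182.0]]
scene [(np.int32(39), [443.0, 253.0]), (np.int32(34), [430.0, 258.0])]
top []
wrist []
```

```bash
python3 - <<'E'
from carry import *
for q in((443,253),(430,258)):print(back("scene",q,16).round())
smooth((512,263,100),16,52,1)
E
```

```text
[409. 263.  16.]
[423. 228.  16.]
0.001 -0.001 -0 0.6;0.003 -0.002 -0.001 1.6;0.004 -0.003 -0 2.6;0.005 -0.004 -0.001 3.3;0.006 -0.005 -0.001 4;0.007 -0.005 -0.001 4.4;0.008 -0.005 -0.001 4.7;0.007 -0.006 -0.002 4.8
0.007 -0.005 -0.001 4.8;0.008 -0.005 -0.001 4.7;0.006 -0.005 -0.001 4.4;0.006 -0.004 -0.001 4;0.005 -0.003 -0.001 3.3;0.004 -0.003 -0.001 2.6;0.002 -0.001 -0 1.6;0.001 -0.001 -0 0.6
end [612.3 299.3 159.2]
up in tray [-0.001  0.     1.   ] edge [512. 264. 100.] low corners [[501.0, 317.0, 100.0], [524.0, 210.0, 100.0], [648.0, 348.0, 100.0], [670.0, 241.0, 100.0]]
```

Both amber blobs back-project onto the tub floor, against its near wall. I'll level the tray and carry it back.

Call:
jog_arm --motion "0.001 -0.001 0 0.6;0.003 -0.002 -0.001 1.6;0.004 -0.003 0 2.6;0.005 -0.004 -0.001 3.3;0.006 -0.005 -0.001 4;0.007 -0.005 -0.001 4.4;0.008 -0.005 -0.001 4.7;0.007 -0.006 -0.002 4.8"

```text
t: 17.67
tool_pos: [572.8, 313.9, 180.3]
eef_rot: [0.797, -0.391, -0.283, -0.364]
contact_force: [0.3, 0.7, -3.1]
opening: 9.5
finger_force: 79.7
```

Call:
jog_arm --motion "0.007 -0.005 -0.001 4.8;0.008 -0.005 -0.001 4.7;0.006 -0.005 -0.001 4.4;0.006 -0.004 -0.001 4;0.005 -0.003 -0.001 3.3;0.004 -0.003 -0.001 2.6;0.002 -0.001 0 1.6;0.001 -0.001 0 0.6"

```text
t: 18.33
tool_pos: [612.5, 299.1, 158.6]
eef_rot: [0.689, -0.559, -0.357, -0.291]
contact_force: [0.2, -0.6, -2.5]
opening: 9.9
finger_force: 79.7
```

```bash
python3 st.py; python3 - <<'E'
from carry import *
o=get_obs();show(o["tool_pos"],Ro.from_quat(o["eef_rot"]).as_matrix())
smooth((546,40,160),24)
E
```

```text
t 18.3333 p [612.5 299.1 158.6] r 681.6
tilt 54.9 az 101.8 yaz -168.2 yz -0.001
q [ 0.055  0.738  0.297  1.34   0.943 -1.83 ]
[[0.119, -0.979, -0.167], [-0.562, -0.205, 0.801], [-0.818, -0.001, -0.575]]
up in tray [-0.002  0.     1.   ] edge [512. 263.  99.] low corners [[501.0, 317.0, 100.0], [524.0, 210.0, 99.0], [648.0, 348.0, 99.0], [670.0, 240.0, 99.0]]
0.001 0.001 -0.001 0;0.002 0.001 -0.003 0;0.003 0.003 -0.004 0;0.004 0.004 -0.007 0;0.005 0.004 -0.007 0;0.006 0.005 -0.009 0;0.007 0.006 -0.01 0;0.007 0.007 -0.01 0
0.008 0.006 -0.011 0;0.008 0.007 -0.012 0;0.009 0.008 -0.012 0;0.008 0.007 -0.013 0;0.009 0.007 -0.012 0;0.008 0.008 -0.012 0;0.008 0.007 -0.012 0;0.008 0.007 -0.011 0
0.008 0.006 -0.011 0;0.006 0.006 -0.009 0;0.006 0.005 -0.009 0;0.006 0.004 -0.008 0;0.004 0.004 -0.006 0;0.003 0.003 -0.004 0;0.002 0.002 -0.003 0;0.001 0 -0.001 0
end [546.1  40.1 159.6]
up in tray [-0.002  0.     1.   ] edge [446.   4. 100.] low corners [[435.0, 58.0, 100.0], [457.0, -49.0, 100.0], [581.0, 89.0, 100.0], [604.0, -19.0, 100.0]]
```

Call:
jog_arm --motion "0.001 0.001 -0.001 0;0.002 0.001 -0.003 0;0.003 0.003 -0.004 0;0.004 0.004 -0.007 0;0.005 0.004 -0.007 0;0.006 0.005 -0.009 0;0.007 0.006 -0.01 0;0.007 0.007 -0.01 0"

```text
t: 19.0
tool_pos: [594.4, 231.1, 160.2]
eef_rot: [0.689, -0.559, -0.357, -0.292]
contact_force: [0.0, 0.4, -3.3]
opening: 9.6
finger_force: 79.6
```

Call:
jog_arm --motion "0.008 0.006 -0.011 0;0.008 0.007 -0.012 0;0.009 0.008 -0.012 0;0.008 0.007 -0.013 0;0.009 0.007 -0.012 0;0.008 0.008 -0.012 0;0.008 0.007 -0.012 0;0.008 0.007 -0.011 0"

```text
t: 19.67
tool_pos: [562.5, 105.7, 160.9]
eef_rot: [0.689, -0.559, -0.357, -0.292]
contact_force: [-0.2, 0.4, -3.0]
opening: 9.8
finger_force: 79.6
```

Call:
jog_arm --motion "0.008 0.006 -0.011 0;0.006 0.006 -0.009 0;0.006 0.005 -0.009 0;0.006 0.004 -0.008 0;0.004 0.004 -0.006 0;0.003 0.003 -0.004 0;0.002 0.002 -0.003 0;0.001 0 -0.001 0"

```text
t: 20.33
tool_pos: [546.0, 39.8, 160.1]
eef_rot: [0.689, -0.559, -0.357, -0.292]
contact_force: [0.5, -0.3, -2.5]
opening: 9.5
finger_force: 79.7
```

```bash
python3 - <<'E'
from carry import *
o=get_obs();print(o["t"],o["contact_force"]);show(o["tool_pos"],Ro.from_quat(o["eef_rot"]).as_matrix())
smooth((544,26,64),16)
E
```

```text
20.3333 [ 0.46334396 -0.28606406 -2.51440166]
up in tray [-0.001  0.     1.   ] edge [446.   4. 101.] low corners [[435.0, 58.0, 101.0], [457.0, -50.0, 101.0], [581.0, 89.0, 101.0], [604.0, -19.0, 101.0]]
0.001 0 0.001 0;0.003 0 0.001 0;0.004 0 0.002 0;0.005 0.001 0.003 0;0.007 0 0.003 0;0.007 0.001 0.004 0;0.008 0 0.004 0;0.008 0.001 0.004 0
0.008 -0 0.004 0;0.008 0 0.004 0;0.007 0.001 0.004 0;0.007 0 0.004 0;0.005 0.001 0.002 0;0.004 -0 0.003 0;0.003 -0 0.001 0;0.001 0 0.001 0
end [543.9  26.5  63.9]
up in tray [-0.001  0.     1.   ] edge [444.  -9.   5.] low corners [[433.0, 45.0, 5.0], [455.0, -63.0, 5.0], [579.0, 75.0, 5.0], [602.0, -32.0, 5.0]]
```

Call:
jog_arm --motion "0.001 0 0.001 0;0.003 0 0.001 0;0.004 0 0.002 0;0.005 0.001 0.003 0;0.007 0 0.003 0;0.007 0.001 0.004 0;0.008 0 0.004 0;0.008 0.001 0.004 0"

```text
t: 21.0
tool_pos: [544.5, 33.0, 111.0]
eef_rot: [0.689, -0.559, -0.357, -0.291]
contact_force: [-0.7, -0.0, -3.1]
opening: 9.4
finger_force: 79.7
```

Call:
jog_arm --motion "0.008 0 0.004 0;0.008 0 0.004 0;0.007 0.001 0.004 0;0.007 0 0.004 0;0.005 0.001 0.002 0;0.004 0 0.003 0;0.003 0 0.001 0;0.001 0 0.001 0"

```text
t: 21.67
tool_pos: [544.0, 26.8, 63.4]
eef_rot: [0.689, -0.559, -0.357, -0.291]
contact_force: [0.3, -0.4, -2.2]
opening: 9.6
finger_force: 79.6
```

Call:
jog_arm --motion "0.001 0 0.0007 0;0.001 0 0.0007 0;0.001 0 0.0007 0;0 0 0 0;0 0 0 0"

```text
t: 22.08
tool_pos: [544.1, 26.9, 60.3]
eef_rot: [0.689, -0.559, -0.357, -0.292]
contact_force: [-0.0, -0.5, -2.7]
opening: 9.8
finger_force: 79.6
```

Call:
jog_arm --motion "0.0005 0 0.0003 0;0.0005 0 0.0003 0;0 0 0 0;0 0 0 0"

```text
t: 22.42
tool_pos: [544.2, 26.8, 59.3]
eef_rot: [0.689, -0.559, -0.357, -0.292]
contact_force: [-0.1, 0.1, -1.4]
opening: 9.8
finger_force: 79.8
```

Call:
jog_arm --motion "0.0005 0 0.0003 0;0.0005 0 0.0003 0;0 0 0 0;0 0 0 0"

```text
t: 22.75
tool_pos: [544.2, 26.8, 59.3]
eef_rot: [0.689, -0.559, -0.357, -0.292]
contact_force: [-0.8, -2.2, 5.7]
opening: 10.0
finger_force: 80.4
```

The tray is resting on the table. I'll open the fingers and back straight out along the tool axis.

Call:
jog_arm --motion "0 0 0 0;0 0 0 0;0 0 0 0;0 0 0 0;0 0 0 0;0 0 0 0" --fingers 0.4

```text
t: 23.25
tool_pos: [544.0, 26.8, 57.7]
eef_rot: [0.689, -0.559, -0.357, -0.291]
contact_force: [-0.2, -0.6, -0.4]
opening: 51.4
finger_force: 0.0
```

Call:
jog_arm --motion "0 0 -0.01 0;0 0 -0.015 0;0 0 -0.02 0;0 0 -0.025 0;0 0 -0.025 0;0 0 -0.025 0;0 0 -0.02 0;0 0 -0.01 0"

```text
t: 23.92
tool_pos: [569.8, -95.7, 145.4]
eef_rot: [0.689, -0.559, -0.356, -0.292]
contact_force: [0.1, -0.9, -0.8]
opening: 51.0
finger_force: 0.0
```

Call:
jog_arm --motion "-0.02 0 0 0;-0.03 0 0 0;-0.03 0 0 0;-0.03 0 0 0;-0.02 0 0 0;0 0 0 0;0 0 0 0;0 0 0 0"

```text
t: 24.58
tool_pos: [553.3, -20.7, 249.4]
eef_rot: [0.689, -0.559, -0.357, -0.291]
contact_force: [0.7, -0.3, -0.6]
opening: 51.0
finger_force: 0.0
```

```bash
python3 st.py; python3 - <<'E'
from h import *
s=capture("scene");t=capture("top")
cv2.imwrite("pics/s9.png",s);cv2.imwrite("pics/both9.png",np.vstack([s[180:360,180:560].repeat(1,0),t[100:320,90:470]]).repeat(1,0))
cv2.imwrite("pics/both9.png",np.hstack([cv2.resize(s[190:350,280:540],(400,246),interpolation=3),cv2.resize(t[110:280,100:376],(400,246),interpolation=3)]))
E
```

```text
t 24.5833 p [553.3 -20.7 249.4] r 553.7
tilt 54.9 az 101.8 yaz -168.1 yz -0.002
q [-0.435  0.794  0.588  2.071  0.715 -2.488]
[[0.12, -0.979, -0.167], [-0.562, -0.206, 0.801], [-0.818, -0.002, -0.575]]
```

View pics/both9.png

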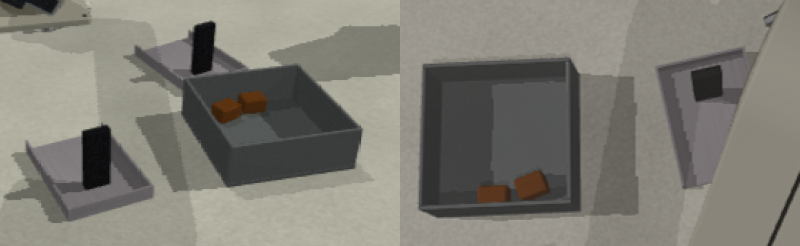

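Both blocks are in the tub, at crop (491,194) and (532,185). The tub's rim corner is still at top pixel (116,155), the tray stands flat and empty, and the arm is clear of everything. Handing in.

```bash
python3 -c "
from cell import *
print(close_job())"
```

```text
the job is handed in; nothing more can be done
None
```

The job is handed in: both amber blocks are in the grey tub, which is standing where it was. The empty tray is back flat on the table where it started and released, after 24.6 s of the 54 s allowed.

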